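Light the carrom board for the evening game

TASK

Get the carrom board ready for the evening game: stand both steel tumblers from the board on the green coaster tray, and move every clip light from its parking strip to the rail on the board's near side, gripping the rail's top edge with its lamp facing over the board and at least 45 mm between neighbours' middles. When all the lights are on the rail, swing the arm lamp so that its head stays over the board's centre, and leave the striker, coins, coin box and powder tin where they are.

Things in the scene. Friction and masses are not known exactly. Their poses are not given: they have to be found in the camera images.
- board: Square plywood carrom board, 400 x 400 mm, on a low steel stand, fixed. Origin: on the table under the board's centre; x points from the near side (the side with the rail) to the far side, z up. Playing surface 50 mm above the origin, dark wooden rim 22 mm wide, rim top at 70 mm.
- board_centre (a point): Centre of the playing surface (on it), axes as the board's.
- rail_mid (a point): Middle of the top edge of the rail: an upright plywood strip 8 mm thick (along x), 340 mm long (along y), standing 60 mm up from the board's near rim; top edge 130 mm above the table. Axes as the board's: +x looks over the board.
- lamp_grip (a point): Top centre of the upright black round grip (22 mm wide, 38 mm tall) on the arm lamp's head, a disc 72 mm wide with its underside 195 mm above the table. The arm (215 mm up) turns on a stiff vertical hinge (0.35 N m of friction, stays put) on the board's far rim, at board x = 189 mm, y = 0, 189 mm from the grip; it starts swung to the board's +y side.
- dock: Parking strip for the clip lights, fixed: wooden base 50 x 260 x 20 mm with an upright plywood strip 8 mm thick (along its x) and 240 mm long (along its y), top edge 75 mm above the table. Origin under its centre.
- tray: Flat green plastic coaster tray without a rim, fixed: 220 mm (its x) by 130 mm (its y), 6 mm thick. Origin: centre of its underside.
- clip1: Clip light 1, may be absent. Grey sprung clip like a large clothes peg (all five alike), 88 mm tall, 24 mm wide, 65 g; jaws down, handles up. Origin midway between the jaw tips when closed on an 8 mm strip; z up, x across the strip, y along it. Round lamp 32 mm wide, 10 mm thick on its -x jaw, z = 1 to 33 mm.
- clip1_led (a point): Centre of the lit face of clip1's lamp, 22 mm along -x from the clip's middle and 17 mm above its jaw tips; the light shines along the clip's -x.
- clip2: Clip light 2, may be absent. Like clip1. Pivot at z = 38 mm; handles rise from there to z = 88 mm, outer faces 52 mm apart at the top, 37 mm at z = 58 mm. Squeezed along x (10 to 18 N) they meet a stop about 28 mm apart and parallel; the jaws are then 26 mm apart at the tips.
- clip2_led (a point): Centre of the lit face of clip2's lamp, 22 mm along -x from the clip's middle and 17 mm above its jaw tips; the light shines along the clip's -x.
- clip3: Clip light 3, may be absent. Like clip1. A strip can go in up to z = 30 mm above the jaw tips; parked with 22 mm in.
- clip3_led (a point): Centre of the lit face of clip3's lamp, 22 mm along -x from the clip's middle and 17 mm above its jaw tips; the light shines along the clip's -x.
- clip4: Clip light 4, may be absent. Like clip1. The origin is fixed to the -x half, which tilts about 0.27 rad when the clip is squeezed.
- clip4_led (a point): Centre of the lit face of clip4's lamp, 22 mm along -x from the clip's middle and 17 mm above its jaw tips; the light shines along the clip's -x.
- clip5: Clip light 5, may be absent. Like clip1.
- clip5_led (a point): Centre of the lit face of clip5's lamp, 22 mm along -x from the clip's middle and 17 mm above its jaw tips; the light shines along the clip's -x.
- tumbler1: Squat heavy-bottomed stainless steel tumbler, 64 mm across the rim, 60 mm at the foot, 75 mm tall, wall 3 mm. Origin: centre of its underside, z up. May be nudged.
- tumbler2: Squat heavy-bottomed stainless steel tumbler, 64 mm across the rim, 60 mm at the foot, 75 mm tall, wall 3 mm. Origin: centre of its underside, z up. May be nudged.
- striker: Bystander: red acrylic disc 42 mm wide, 12 mm thick, on the board. Origin: underside centre.
- coin_box: Bystander: clear coin box with white twist cap, 88 mm wide, 78 mm tall. Origin: underside centre.
- powder_tin: Bystander: tin 60 mm wide, 130 mm tall. Origin: underside centre.
- coin_stack: Bystander: stack of carrom coins, 32 mm wide, 24 mm tall, on the board. Origin: underside centre.

How it is judged:
By the outcome, as a careful person would: the job done as asked, in the order asked, and still so for the second after the job is handed in, with the robot touching nothing.
Of clip1, clip2, clip3, clip4, clip5 only 3 to 5 are there at a start; the rules pass over those that are not, and their reading is None.
At some moment in a run one of tumbler1, tumbler2 may be knocked a few centimetres aside while the robot is not near it.
It also fails if it takes over 210 s, if anything falls off the work surface, if the arm or the gripper's body presses on something with over 40 N, if the wrist force passes 120 N, or if a joint passes its speed limit or range.

ROBOT

A 6-joint arm with a two-finger parallel gripper is mounted at the origin on the work surface. World frame = base frame: x ahead of the robot, y to its left, z up, the work surface at z = 0. Lengths are in m, angles in rad, forces in N, time in s.
With the tool pointing down it reaches from about 0.325 to 0.775 m from the base axis. Payload 5.5 kg.
Tool frame: the origin (TCP) lies between the finger pads; the fingertips stand 8 mm ahead of it and the grasp point (between the pads) lies 11 mm behind it; z points along the fingers, y is the line along which they close (so a half turn about z gives the same grasp; the last joint's range is limited). The gripper opens to 85 mm and grips with 20 to 120 N. Pads are 22 mm wide; open, the fingers measure 114 mm over their backs; the gripper's body (76 mm by 85 mm) begins 54 mm behind the grasp point. The pads swing forward as they close: fully open they stand 13 mm farther back than shut.
Start: joints at [-1.321, 0.091, 1.231, -0, 1.82, -0.057], TCP at [0.181, -0.572, 0.239] pointing down, gripper open.
Joint ranges: [-2.87, 2.87], [-0.86, 2.18], [0.17, 2.46], [-1.51, 4.65], [0.06, 2.69], [-2.65, 2.65]. Speed limits (rad/s): [2.57, 2.57, 3.01, 3.14, 3.14, 3.14].

INTERFACE

Orientations are given as [roll, pitch, yaw] about the fixed x, y, z axes, in that order (R = Rz(yaw) Ry(pitch) Rx(roll)).
In Python, from workcell import * gives the robot as it stands.
- The arm moves only by the tool drive_tool, never from a script. Its argument "moves" is text: rows parted by semicolons, each of 4 numbers parted by spaces: the shift along the world's x, y, z in m, then the turn about the world's z in rad. In form: x y z roll; .... A call has 1 to 12 rows; each row shifts and turns the commanded pose from where the row before left it; what a row does not reach is not made up. A row lasts 1/10 s, in which the tool goes at most 50 mm and 8.59 degrees, less where a joint would pass 70% of its speed; a pose out of reach is approached as far as the arm can. A call with a gripper value outside its range is refused whole. "hand" is the closure, from 0 (fully open) to 1 (shut), set as the call begins (left out, the last holds). The fingers move at their own pace and stop on an object; "squeeze" is the grip in N (left out, the last holds). Time passes only in rows, so rows that do not move let the fingers close. It gives the time, the measured TCP pose, the force, the opening and the grip force at its end, in the units of the state.
- state(): the state, without advancing time (a new reading comes with each control period).
- read_camera(name): name is "side" or "top" or "wrist"; returns a dict with "frame" (480x640x3 uint8, blue, green, red), "depth" (480x640 float32, m along the optical axis (not along the pixel's ray), 0 where there is no reading), "mtx" (3x3 intrinsics, pixels), "D" ([k1, k2, p1, p2, k3] as OpenCV has them; the pictures are not rectified), "eye" and "attitude" of the camera in the world. Camera axes: x right, y up, looking along -z (the intrinsics and any distortion apply to the point x, -y, -z); pixel columns grow to the right and rows downward; lengths in m; the calibration is good to about 2 mm. A picture is of the moment at which its call begins.
- finish_job(): hands the job in; it is judged then, once.
The state is a dict: "clock": time; "q": joint angles; "dq": joint speeds; "joint_efforts": joint torques, N m; "tcp_pos": TCP position; "tool_rot": TCP orientation; "force": force on the tool from outside, world axes, zero at the start; "moment": the same for the moment, N m; "opening": opening from 0.0 (shut) to 1.0 (fully open); "gripper_force": force on a finger pad.
Only numpy, scipy, OpenCV 4.12 (cv2) and the standard library are available. Lean on these libraries where they do the work, as an engineer would, in place of code of your own. Each camera call takes 0.05 s, during which the arm holds its last target. There are 200 camera calls.

## Working session

There is one attempt and no reset: what is moved stays moved. The work goes in short steps, Python scripts to look and compute and a tool call to move; the robot and the scene stay as the last step left them, time stands still between calls to the robot, and variables do not carry over. Pictures are saved under pics/ and viewed, at most 14 in all, crops included, and the job is handed in when it is done.

Besides the shell and the picture viewer there is one more tool, called after ">>>" by a JSON object that holds its "method" and its "body". drive_tool: Moves the arm, as the interface text tells. Its arguments: {"type":"object","properties":{"moves":{"type":"string"},"hand":{"type":"number"},"squeeze":{"type":"number"}},"required":["moves"]}

```bash
ls; mkdir -p pics; cat > h.py <<'E'
import numpy as np, cv2
from scipy.spatial.transform import Rotation as Rn
from workcell import *
def att(c):
    a=np.array(c["attitude"],float)
    return a if a.shape==(3,3) else (Rn.from_euler('xyz',a).as_matrix() if a.size==3 else Rn.from_quat(a).as_matrix())
def cloud(c):
    # world xyz for each pixel from depth
    h,w=c["depth"].shape
    u,v=np.meshgrid(np.arange(w),np.arange(h))
    p=cv2.undistortPoints(np.stack([u,v],-1).reshape(-1,1,2).astype(np.float64),np.array(c["mtx"]),np.array(c["D"])).reshape(h,w,2)
    d=c["depth"][...,None]
    P=np.concatenate([p[...,:1]*d,-p[...,1:]*d,-d],-1)
    return P@att(c).T+np.array(c["eye"])
def ray(c,uv,z):
    p=cv2.undistortPoints(np.array(uv,float).reshape(-1,1,2),np.array(c["mtx"]),np.array(c["D"])).reshape(-1,2)
    d=np.c_[p[:,0],-p[:,1],-np.ones(len(p))]@att(c).T; e=np.array(c["eye"])
    return e+d*((z-e[2])/d[:,2])[:,None]
E
python3 - <<'E'
from h import *
print(state())
for n in ("side","top","wrist"):
    c=read_camera(n); cv2.imwrite(f"pics/{n}0.png",c["frame"]); np.save(f"{n}0.npy",c,allow_pickle=True)
    print(n,c["mtx"],c["D"],c["eye"],c["attitude"],(c["depth"]>0).mean())
E
```

```text
pics
{'clock': 0.0, 'q': array([-1.32071209e+00,  9.18664615e-02,  1.23188581e+00,  3.40113720e-05,
        1.81978244e+00, -5.66822572e-02]), 'dq': array([ 3.63156381e-04, -1.30077171e-03,  1.45527289e-06, -1.13620487e-03,
       -1.87661208e-04,  2.10093328e-04]), 'joint_efforts': array([ 5.43571441e-04, -4.58726013e+01, -4.18032002e+01, -5.37408198e-05,
        1.16572820e-02, -1.13533827e-05]), 'tcp_pos': array([ 0.18114103, -0.57173051,  0.23814634]), 'tool_rot': array([-3.13965559e+00, -1.42946588e-04,  3.06774703e-01]), 'force': array([-0.81788601, -0.23823431, -0.65624655]), 'moment': array([-0.06177749,  0.04126664,  0.01614123]), 'gripper_force': 0.0, 'opening': 0.9954895516713769}
side [[548.97243554   0.         312.47780182]
 [  0.         548.97243554 237.80963532]
 [  0.           0.           1.        ]] [-0.01067781  0.          0.          0.          0.        ] [ 0.49618616 -0.82421021  1.00340573] [ 0.78564343  0.01153023 -0.13629367] 0.9951106770833333
top [[479.82901796   0.         318.1906595 ]
 [  0.         479.82901796 240.07992148]
 [  0.           0.           1.        ]] [0.02633885 0.         0.         0.         0.        ] [0.47254883 0.0085958  1.24012597] [ 0.10002541 -0.0256776  -1.5708153 ] 0.9958138020833334
wrist [[330.6359414    0.         321.62909258]
 [  0.         330.6359414  235.07572005]
 [  0.           0.           1.        ]] [-0.00925554  0.          0.          0.          0.        ] [ 0.26026772 -0.54662153  0.37310254] [-0.32721376  0.00172325 -1.26409628] 0.9960286458333333
```

View pics/top0.png

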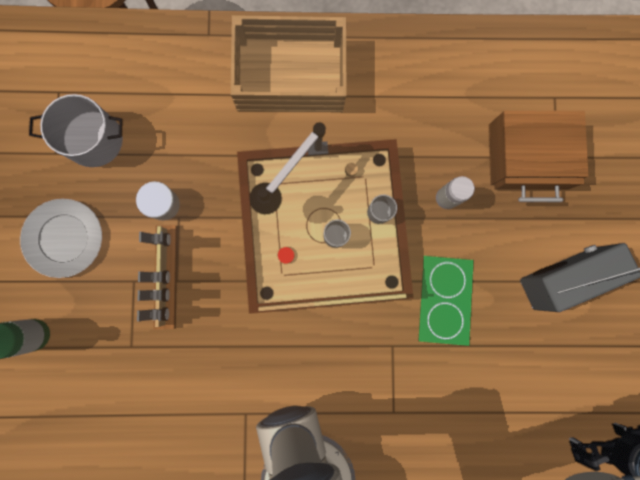

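View pics/side0.png

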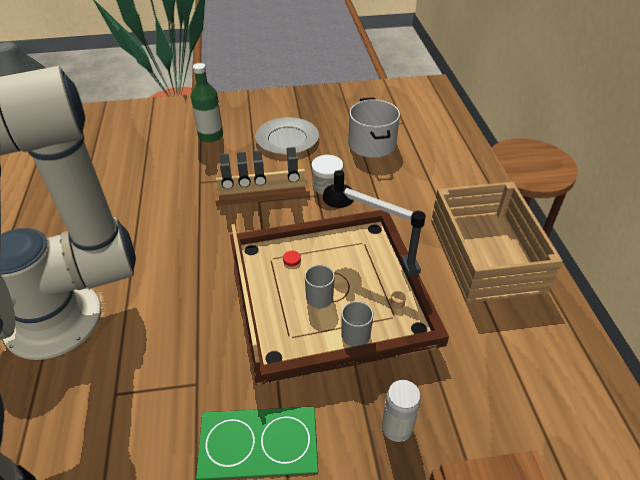

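Top view: the dock is on the left, with 4 clips at about (155,238), (153,277), (153,295) and (153,314). The tumblers are at (337,233) and (382,208), the tray at (446,300), the rail along row ~300, and the lamp head at (265,198) with its hinge at (318,130). The side view shows the lamps facing −y, towards the board.

```bash
cat > m.py <<'E'
from h import *
import sys
for n in ("side","top"):
    c=np.load(f"{n}0.npy",allow_pickle=True).item(); P=cloud(c); X,Y,Z=P[...,0],P[...,1],P[...,2]
    hsv=cv2.cvtColor(c["frame"],cv2.COLOR_BGR2HSV)
    def comps(m,name,mn=15):
        k,l,s,ce=cv2.connectedComponentsWithStats(m.astype(np.uint8))
        for i in range(1,k):
            if s[i,4]>=mn:
                q=P[l==i]; r=cv2.minAreaRect(q[:,:2].astype(np.float32)*1000)
                print(n,name,ce[i].round(),s[i,4],"med",np.median(q,0).round(4),"rect",np.round(r[0],1),np.round(r[1],1),round(r[2],1),"z95",np.percentile(q[:,2],95).round(4))
    comps((hsv[...,0]>50)&(hsv[...,0]<75)&(hsv[...,1]>150)&(Z<.03)&(X<.6)&(Y<-.1),"tray",200)
    comps((Z>.115)&(Z<.16)&(X>.2)&(X<.6)&(Y>.2)&(Y<.5),"clips")
    comps((Z>.06)&(Z<.09)&(X>.2)&(X<.6)&(Y>.25)&(Y<.5),"dock/coinbox")
    comps((Z>.10)&(Z<.14)&(X>.28)&(X<.5)&(abs(Y)<.25),"rail")
    comps((Z>.062)&(Z<.08)&(X>.28)&(X<.85)&(abs(Y)<.3),"rim",100)
    comps((Z>.118)&(Z<.135)&(X>.36)&(X<.7)&(Y>-.3)&(Y<.1),"tumbler")
    comps((Z>.18)&(Z<.3)&(X>.45)&(X<.85)&(abs(Y)<.3),"lamp")
    comps((Z>.225)&(Z<.3)&(X>.45)&(X<.7)&(abs(Y)<.3),"grip",4)
E
python3 m.py
```

```text
side tray [257. 446.] 3696 med [ 0.4441 -0.3813  0.0061] rect [ 445.1 -353.9] [130.8 217.8] 85.2 z95 0.0091
side tray [285. 440.] 1309 med [ 0.4964 -0.3614  0.007 ] rect [ 497.1 -358.1] [82.8 81.4] 82.6 z95 0.0098
side tray [230. 443.] 1395 med [ 0.3921 -0.3514  0.007 ] rect [ 393.4 -348.5] [81.8 82.8] 63.2 z95 0.0099
side clips [291. 155.] 118 med [0.5903 0.3765 0.1281] rect [590.2 360.9] [18.8 57.7] 0.5 z95 0.1381
side clips [242. 160.] 147 med [0.4598 0.376  0.1284] rect [459.3 361.7] [60.9 23.7] 89.9 z95 0.1385
side clips [257. 154.] 82 med [0.5013 0.38   0.128 ] rect [501.7 380.7] [15.3 22.1] 75.8 z95 0.1383
side clips [224. 161.] 151 med [0.4139 0.375  0.1284] rect [413.8 359.9] [57.  24.1] 90.0 z95 0.1377
side clips [258. 163.] 61 med [0.502  0.3392 0.1295] rect [501.1 338.6] [15.5 22.9] 69.1 z95 0.1387
side dock/coinbox [255. 178.] 686 med [0.4874 0.3448 0.0745] rect [492.5 352.3] [214.7  40.5] 0.3 z95 0.0878
side rail [245. 291.] 540 med [ 0.4461 -0.0926  0.1304] rect [442.9 -54.2] [  8.1 344.4] 5.0 z95 0.1332
side rim [339. 301.] 5731 med [ 0.6503 -0.1598  0.0702] rect [633
[... 2705 characters left out ...]
234.] 258 med [ 0.6059 -0.0656  0.0642] rect [604.7 -66.2] [53.5 48.9] 44.8 z95 0.0746
top rim [286. 255.] 149 med [0.5537 0.0573 0.0639] rect [554.5  57.3] [39.2 38.9] 11.6 z95 0.0673
top tumbler [384. 208.] 138 med [ 0.6616 -0.1758  0.125 ] rect [ 661. -173.] [61.9 62. ] 1.7 z95 0.1292
top tumbler [337. 232.] 131 med [ 0.606  -0.0663  0.125 ] rect [601.5 -64.2] [61.3 61.9] 90.0 z95 0.1299
top tumbler [335. 302.] 504 med [ 0.4411 -0.0574  0.1307] rect [441.2 -60.6] [  8.2 321.5] 5.1 z95 0.1337
top lamp [282. 177.] 1543 med [0.6917 0.0718 0.2248] rect [739.3  52.8] [ 68.2 238.4] 58.4 z95 0.2655
top grip [266. 194.] 260 med [0.6672 0.092  0.229 ] rect [674.3  85.6] [34.8 63.8] 36.7 z95 0.2697
```

>>> {"method": "drive_tool", "body": {"moves": ".034 .028 0 0;.034 .028 0 0;.034 .028 0 0;.034 .028 0 0;.034 .028 0 0;.034 .028 0 0;.034 .028 0 0;.034 .028 0 0;.034 .028 0 0;.034 .028 0 0;.034 .028 0 0;.034 .028 0 0", "hand": 0, "squeeze": 40}}

```text
clock: 1.35
tcp_pos: [0.5903, -0.2346, 0.2389]
tool_rot: [-3.141, 0.0, 0.307]
force: [0.5, 0.1, 1.2]
opening: 1.0
gripper_force: 0.0
```

>>> {"method": "drive_tool", "body": {"moves": ".034 .028 -.02 0;.034 .028 -.02 0;0.006 .006 -.01 0;0 0 0 0"}}

```text
clock: 1.75
tcp_pos: [0.663, -0.1723, 0.1854]
tool_rot: [-3.138, 0.005, 0.309]
force: [-1.3, -1.0, -1.0]
opening: 0.999
gripper_force: 0.0
```

```bash
cat > w.py <<'E'
from h import *
import sys
def rects(cam,lo,hi,x0,x1,y0,y1,mn=60):
    c=read_camera(cam); P=cloud(c)
    m=(P[...,2]>lo)&(P[...,2]<hi)&(P[...,0]>x0)&(P[...,0]<x1)&(P[...,1]>y0)&(P[...,1]<y1)&(c["depth"]>0)
    k,l,s,ce=cv2.connectedComponentsWithStats(m.astype(np.uint8))
    for i in range(1,k):
        if s[i,4]>=mn:
            q=P[l==i]; r=cv2.minAreaRect(q[:,:2].astype(np.float32)*1000)
            cc,rad=cv2.minEnclosingCircle(q[:,:2].astype(np.float32)*1000)
            print(cam,ce[i].round(),s[i,4],"rect",np.round(r[0],1),np.round(r[1],1),round(r[2],1),"circ",np.round(cc,1),round(rad,1),"z",np.percentile(q[:,2],[5,95]).round(4))
    return c
if __name__=="__main__":
    c=rects(sys.argv[1],*map(float,sys.argv[2:8])); print(state()["tcp_pos"].round(4),state()["tool_rot"].round(3),state()["clock"])
    if len(sys.argv)>8: cv2.imwrite("pics/"+sys.argv[8],c["frame"])
E
python3 w.py wrist .115 .135 .5 .75 -.3 0 w1.png; python3 w.py side .115 .135 .5 .75 -.3 0
```

```text
wrist [327. 262.] 2309 rect [ 663.  -175.2] [63.2 63. ] 61.1 circ [ 662.6 -175.1] 32.4 z [0.1161 0.126 ]
wrist [142. 290.] 2863 rect [603.5 -65.4] [62.6 64. ] 62.9 circ [603.2 -65.5] 32.3 z [0.1158 0.1258]
[ 0.6626 -0.1738  0.1876] [-3.14e+00  3.00e-03  3.08e-01] 1.8
side [319. 276.] 261 rect [605.  -65.9] [66.1 61.7] 82.4 circ [604.3 -65.8] 33.1 z [0.1166 0.1278]
side [356. 316.] 276 rect [ 663.1 -176. ] [61.4 65.6] 30.3 circ [ 665.5 -175.9] 33.9 z [0.1159 0.128 ]
[ 0.6626 -0.1748  0.1894] [3.141e+00 1.000e-03 3.060e-01] 1.85
```

View pics/w1.png

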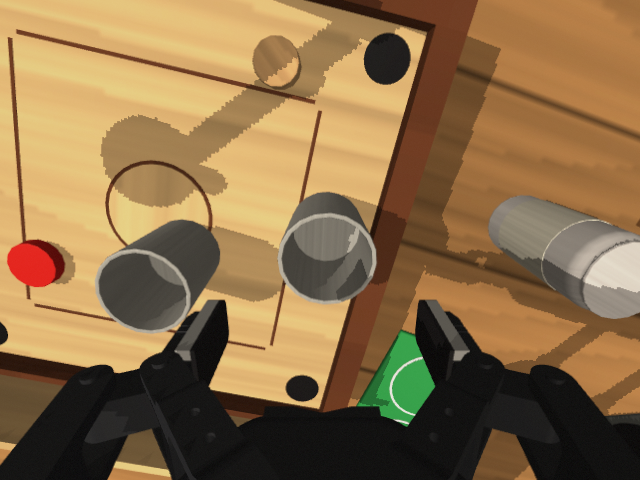

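The wrist view shows T2 centred at (327,262) between the open fingers, and T1 clear of them at (142,290).

>>> {"method": "drive_tool", "body": {"moves": "0 0 -.035 0;0 0 -.035 0;0 0 -.02 0;0 0 -.01 0;0 0 0 0"}}

```text
clock: 2.35
tcp_pos: [0.6622, -0.1752, 0.0892]
tool_rot: [-3.141, 0.001, 0.305]
force: [-0.3, -0.2, -0.4]
opening: 1.003
gripper_force: 0.0
```

>>> {"method": "drive_tool", "body": {"moves": "0 0 0 0;0 0 0 0;0 0 0 0;0 0 0 0;0 0 0 0;0 0 0 0;0 0 0 0;0 0 0 0", "hand": 1}}

```text
clock: 3.15
tcp_pos: [0.6644, -0.1749, 0.0927]
tool_rot: [3.138, -0.004, 0.307]
force: [-0.9, -0.7, 6.5]
opening: 0.739
gripper_force: 44.6
```

>>> {"method": "drive_tool", "body": {"moves": "0 0 .025 0;0 0 .035 0;0 0 .01 0;-.03 -.033 0 0;-.03 -.033 0 0;-.03 -.033 0 0;-.03 -.033 0 0;-.03 -.033 0 0;-.016 -.018 -.01 0;0 0 -.02 0;0 0 -.02 0"}}

```text
clock: 4.25
tcp_pos: [0.4965, -0.358, 0.1085]
tool_rot: [3.141, -0.0, 0.305]
force: [-0.4, -0.6, -1.9]
opening: 0.744
gripper_force: 45.0
```

>>> {"method": "drive_tool", "body": {"moves": "0 0 -.02 0;0 0 -.02 0;0 0 -.014 0;0 0 -.008 0;0 0 0 0;0 0 0 0"}}

```text
clock: 4.85
tcp_pos: [0.4975, -0.3569, 0.0485]
tool_rot: [3.141, -0.001, 0.307]
force: [-2.4, 1.8, 4.7]
opening: 0.744
gripper_force: 45.7
```

>>> {"method": "drive_tool", "body": {"moves": "0 0 -.001 0;0 0 0 0;0 0 0 0"}}

```text
clock: 5.15
tcp_pos: [0.4976, -0.3569, 0.0485]
tool_rot: [3.141, -0.001, 0.307]
force: [-3.8, 4.0, 9.3]
opening: 0.741
gripper_force: 45.9
```

>>> {"method": "drive_tool", "body": {"moves": "0 0 0 0;0 0 0 0;0 0 0 0;0 0 0 0;0 0 .02 0;0 0 .04 0;0 0 .04 0;0 0 .04 0;0.014 .039 0 0;0.014 .039 0 0;0.014 .039 0 0;0.014 .039 0 0", "hand": 0}}

```text
clock: 6.35
tcp_pos: [0.5536, -0.1996, 0.1862]
tool_rot: [3.141, -0.0, 0.306]
force: [0.5, -0.4, -0.3]
opening: 0.999
gripper_force: 0.0
```

>>> {"method": "drive_tool", "body": {"moves": "0.014 .039 0 0;0.014 .039 0 0;0.014 .039 0 0;0.008 .0195 0 0;0 0 0 0;0 0 0 0"}}

```text
clock: 6.95
tcp_pos: [0.6032, -0.0645, 0.186]
tool_rot: [3.141, 0.001, 0.308]
force: [0.8, -0.5, -0.5]
opening: 1.003
gripper_force: 0.0
```

```bash
python3 w.py wrist .115 .135 .48 .75 -.3 0.05; python3 w.py side .07 .09 .3 .6 -.5 -.3
```

```text
wrist [323. 261.] 2267 rect [603.  -65.5] [63.3 63. ] 27.3 circ [602.8 -65.7] 32.2 z [0.1161 0.1261]
[ 0.603  -0.0652  0.1861] [3.141e+00 1.000e-03 3.060e-01] 7.0
side [284. 421.] 341 rect [ 498.  -358.1] [62.7 64. ] 5.4 circ [ 498.  -357.2] 33.2 z [0.0716 0.083 ]
[ 0.6029 -0.0656  0.1862] [3.141 0.    0.306] 7.05
```

>>> {"method": "drive_tool", "body": {"moves": "0 0 -.035 0;0 0 -.035 0;0 0 -.02 0;0 0 -.006 0;0 0 0 0"}}

```text
clock: 7.55
tcp_pos: [0.6026, -0.0655, 0.0896]
tool_rot: [-3.141, 0.002, 0.305]
force: [-0.2, -0.4, 0.6]
opening: 1.0
gripper_force: 0.0
```

>>> {"method": "drive_tool", "body": {"moves": "0 0 0 0;0 0 0 0;0 0 0 0;0 0 0 0;0 0 0 0;0 0 0 0;0 0 .02 0;0 0 .035 0;0 0 .035 0;-.016 -.025 .01 0;-.026 -.035 0 0;-.026 -.035 0 0", "hand": 1}}

```text
clock: 8.75
tcp_pos: [0.5347, -0.1599, 0.1907]
tool_rot: [3.141, -0.001, 0.309]
force: [0.3, -0.4, -3.2]
opening: 0.744
gripper_force: 45.0
```

>>> {"method": "drive_tool", "body": {"moves": "-.026 -.035 0 0;-.026 -.035 0 0;-.026 -.035 0 0;-.026 -.035 0 0;-.026 -.035 0 0;-.0115 -.013 -.02 0;0 0 -.035 0;0 0 -.035 0;0 0 -.03 0;0 0 -.015 0;0 0 -.007 0;0 0 0 0"}}

```text
clock: 9.95
tcp_pos: [0.394, -0.3477, 0.0495]
tool_rot: [3.141, -0.0, 0.307]
force: [0.1, -0.7, -3.5]
opening: 0.746
gripper_force: 45.1
```

>>> {"method": "drive_tool", "body": {"moves": "0 0 -.002 0;0 0 0 0"}}

```text
clock: 10.15
tcp_pos: [0.3946, -0.3481, 0.0489]
tool_rot: [3.139, -0.001, 0.307]
force: [-1.6, 2.5, 6.1]
opening: 0.745
gripper_force: 45.6
```

>>> {"method": "drive_tool", "body": {"moves": "0 0 0 0;0 0 0 0;0 0 0 0;0 0 0 0;0 0 .02 0;0 0 .04 0;0 0 .04 0;0 0 .04 0;0 0.045 .04 -.05;.005 .045 .01 -.05;.005 .045 0 -.05;.005 .045 0 -.05", "hand": 0}}

```text
clock: 11.35
tcp_pos: [0.4088, -0.1738, 0.2302]
tool_rot: [3.141, -0.002, 0.104]
force: [0.8, -0.0, -1.1]
opening: 1.0
gripper_force: 0.0
```

>>> {"method": "drive_tool", "body": {"moves": ".005 .047 0 -.05;.005 .047 0 -.05;.005 .047 0 -.007;.005 .047 0 0;.005 .047 0 0;.005 .047 0 0;.005 .047 0 0;.005 .047 0 0;.005 .047 0 0;.005 .047 0 0;.01 .045 0 0;.015 .015 0 0"}}

```text
clock: 12.55
tcp_pos: [0.4826, 0.3591, 0.2286]
tool_rot: [-3.141, 0.001, 0.004]
force: [-0.3, -0.5, -0.7]
opening: 1.001
gripper_force: 0.0
```

```bash
python3 w.py wrist .133 .15 .38 .65 .28 0.45 w2.png;  python3 w.py wrist .065 .08 .38 .65 .34 0.38;python3 w.py side .06 .085 .3 .6 -.5 -.3
```

```text
wrist [281.  79.] 427 rect [591.2 385.2] [24.2  6.3] 0.8 circ [591.2 385.3] 12.2 z [0.134  0.1382]
wrist [354.  79.] 421 rect [591.6 339.4] [24.2  6.3] 1.7 circ [591.6 339.5] 12.2 z [0.1338 0.1381]
wrist [287. 219.] 293 rect [500.2 384.2] [24.3  6.3] 0.0 circ [500.1 384. ] 12.2 z [0.1338 0.1381]
wrist [351. 218.] 291 rect [500.7 338.3] [24.2  6.1] 0.1 circ [500.7 338.2] 12.3 z [0.1338 0.138 ]
wrist [290. 272.] 258 rect [457.6 383.4] [25.   6.4] 0.5 circ [457.6 383.6] 12.6 z [0.1336 0.1379]
wrist [350. 272.] 251 rect [458.3 337.8] [24.9  6. ] 1.7 circ [458.3 338.4] 12.5 z [0.1341 0.1381]
wrist [349. 323.] 210 rect [413.2 337.2] [24.5  6.2] 1.4 circ [413.2 336.7] 12.4 z [0.1337 0.1379]
wrist [292. 324.] 213 rect [412.7 383.1] [23.6  6.1] 1.9 circ [412.6 383.6] 11.8 z [0.1338 0.1377]
[0.4846 0.3589 0.2275] [-3.141e+00  1.000e-03  3.000e-03] 12.6
wrist [309.  10.] 351 rect [647.6 367.5] [ 5.4 25. ] 2.1 circ [647.3 367.5] 12.7 z [0.0666 0.0791]
wrist [318.  59.] 262 rect [614.9 362.6] [16.5  7.9] 0.2 circ [614.8 362.7] 8.9 z [0.0741 0.0766]
wrist [320. 153.] 917 rect [544.2 353.2] [32.9 69.3] 83.8 circ [544.5 357. ] 36.2 z [0.0737 0.0779]
wrist [339. 110.] 65 rect [577.7 345.3] [ 3.6 10.4] 0.4 circ [578.3 345.3] 5.4 z [0.0684 0.0799]
wrist [324. 232.] 304 rect [472.  356.1] [29.2 16.9] 67.7 circ [471.6 356.7] 16.0 z [0.0672 0.0795]
wrist [323. 278.] 288 rect [425.2 356.8] [25.7 18.5] 58.8 circ [425.  356.9] 15.3 z [0.0669 0.0794]
[0.484  0.3569 0.2276] [3.141e+00 2.000e-03 2.000e-03] 12.65
side [284. 422.] 514 rect [ 498.1 -357.4] [65.9 61.1] 85.0 circ [ 497.9 -357.4] 33.0 z [0.062  0.0828]
side [226. 425.] 546 rect [ 394.6 -348.7] [63.  64.8] 5.6 circ [ 394.2 -349.1] 32.9 z [0.0618 0.0829]
[0.4837 0.3556 0.2282] [3.14e+00 2.00e-03 1.00e-03] 12.7
```

View pics/w2.png

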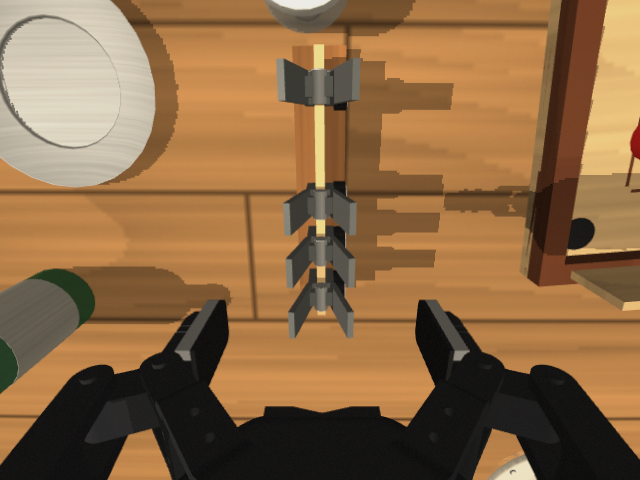

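Wrist view: the four clips have handle-top pairs at rows 79, 219, 272 and 323 around column 320, so they sit at x = .591/.500/.458/.413 and y ≈ .361. Both tumblers are standing on the tray.

>>> {"method": "drive_tool", "body": {"moves": ".035 .002 0 .01;.035 .002 0 0;.025 .0015 0 0;.012 0 0 0;0 0 -.02 0;0 0 -.03 0;0 0 0 0;0 0 0 0", "squeeze": 35}}

```text
clock: 13.5
tcp_pos: [0.5903, 0.3593, 0.1796]
tool_rot: [3.141, 0.001, 0.009]
force: [0.3, -0.2, -0.1]
opening: 0.997
gripper_force: 0.0
```

```bash
python3 w.py wrist .133 .15 .55 .65 .28 0.45; python3 -c "
from h import *
print(np.mean([(read_camera('wrist'),state()['tcp_pos'])[1] for i in range(4)],0).round(4))"
```

```text
wrist [278. 268.] 424 rect [591.2 385.1] [25.   6.3] 0.9 circ [591.2 385.6] 12.5 z [0.1337 0.1378]
wrist [356. 268.] 419 rect [591.6 339.4] [24.5  6.4] 2.2 circ [591.6 339.3] 12.4 z [0.1338 0.1379]
[0.5908 0.3598 0.1813] [-3.141e+00 -1.000e-03  9.000e-03] 13.55
[0.5912 0.3604 0.1821]
```

>>> {"method": "drive_tool", "body": {"moves": "0 .002 -.025 0;0 0 -.02 0;0 0 -.015 0;0 0 0 0;0 0 0 0"}}

```text
clock: 14.25
tcp_pos: [0.5908, 0.3624, 0.1201]
tool_rot: [-3.141, -0.0, 0.01]
force: [-0.6, -0.2, -0.3]
opening: 1.001
gripper_force: 0.0
```

>>> {"method": "drive_tool", "body": {"moves": "0 0 0 0;0 0 0 0;0 0 0 0;0 0 0 0;0 0 0 0;0 0 0 0;0 0 0 0;0 0 0 0;0 0 0 0", "hand": 1}}

```text
clock: 15.15
tcp_pos: [0.5908, 0.3624, 0.1197]
tool_rot: [-3.141, -0.0, 0.01]
force: [-0.2, -0.3, 2.3]
opening: 0.289
gripper_force: 41.0
```

```bash
python3 w.py side .1 .2 .55 .65 .28 0.45 s1.png;python3 - <<'E'
import cv2
a=cv2.imread('pics/s1.png')[80:240,200:420]; cv2.imwrite('pics/s1c.png',cv2.resize(a,None,fx=3,fy=3))
E
```

```text
side [291. 153.] 240 rect [589.6 338.9] [27.5 80.6] 2.6 circ [586.3 338.7] 40.4 z [0.1049 0.1973]
[0.5908 0.3624 0.1197] [-3.141 -0.     0.01 ] 15.2
```

View pics/s1c.png

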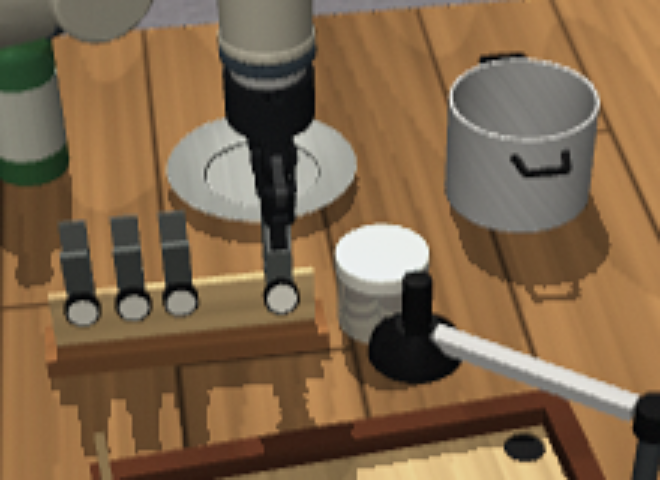

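The side crop shows the fingers closed on the far clip's handles at about (278,215), with its lamp facing the board.

>>> {"method": "drive_tool", "body": {"moves": "0 0 .02 0;0 0 .035 0;0 0 .035 0;0 0 .025 0;-.0117 -.0433 0 .137;-.0117 -.0433 0 .137;-.0117 -.0433 0 .137;-.0117 -.0433 0 .137;-.0117 -.0433 0 .137;-.0117 -.0433 0 .137;-.0117 -.0433 0 .137;-.0117 -.0433 0 .137"}}

```text
clock: 16.4
tcp_pos: [0.4963, 0.0149, 0.2342]
tool_rot: [-3.141, 0.0, 1.11]
force: [0.7, -0.5, -0.0]
opening: 0.29
gripper_force: 40.7
```

>>> {"method": "drive_tool", "body": {"moves": "-.0117 -.0433 0 .137;-.0117 -.0433 0 .137;-.0117 -.0433 0 .137;-.0117 -.0433 0 .143;0 0 0 0;0 0 0 0;0 0 0 0"}}

```text
clock: 17.1
tcp_pos: [0.4533, -0.1476, 0.2343]
tool_rot: [-3.141, -0.001, 1.63]
force: [0.1, 0.0, -1.2]
opening: 0.286
gripper_force: 40.7
```

```bash
python3 w.py wrist .124 .136 .41 .48 -.3 0.2 w3.png; python3 w.py wrist .19 .29 .3 .6 -.3 0.2;python3 w.py side .115 .136 .41 .48 -.3 0.2
```

```text
wrist [313. 121.] 2959 rect [443.4 -75.9] [  8.  169.5] 5.1 circ [444.1 -75.9] 84.8 z [0.1292 0.1315]
wrist [319. 311.] 250 rect [ 455.4 -211.1] [ 7.5 25.3] 3.4 circ [ 455.1 -211. ] 12.9 z [0.1294 0.1313]
[ 0.4534 -0.1474  0.2344] [-3.142 -0.     1.631] 17.15
wrist [323. 345.] 19474 rect [ 453.4 -146.1] [101.8  28.7] 3.3 circ [ 453.  -139.7] 51.1 z [0.1984 0.288 ]
[ 0.4535 -0.1472  0.2344] [-3.142 -0.     1.632] 17.2
side [241. 271.] 96 rect [441.7 -36.9] [ 7.7 83.1] 5.8 circ [439.7 -37.1] 41.6 z [0.128  0.1328]
side [251. 324.] 217 rect [ 452.9 -167.4] [  8.1 116.2] 5.0 circ [ 456.8 -167. ] 58.1 z [0.1215 0.1333]
[ 0.4535 -0.1473  0.2345] [ 3.142 -0.     1.632] 17.25
```

View pics/w3.png

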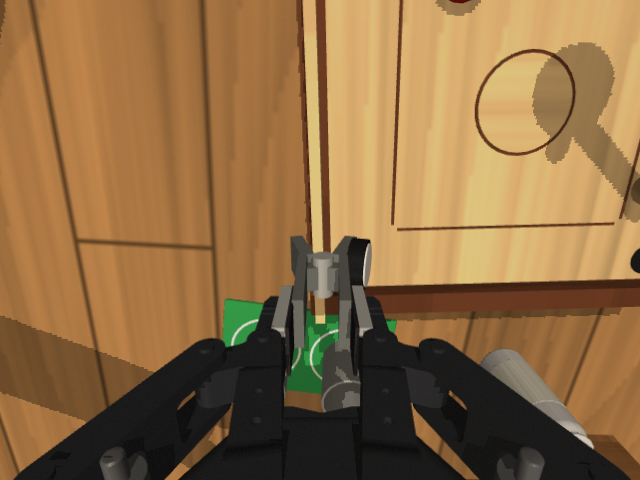

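The clip hangs centred between the fingers at about (323,270), above the rail (column ~318), with its lamp on the right facing the board.

>>> {"method": "drive_tool", "body": {"moves": "-.0027 -.012 0 .028;0 0 0 0;0 0 -.02 0;0 0 -.02 0;0 0 -.01 0;0 0 -.0075 0;0 0 0 0;0 0 0 0"}}

```text
clock: 18.05
tcp_pos: [0.4507, -0.1603, 0.1778]
tool_rot: [3.141, 0.0, 1.659]
force: [0.7, 0.1, -0.8]
opening: 0.289
gripper_force: 40.7
```

```bash
python3 w.py wrist .124 .136 .41 .48 -.3 0.2 w4.png; python3 w.py side .08 .2 .41 .48 -.3 0.2 s2.png;python3 - <<'E'
import cv2,numpy as np
a=cv2.imread('pics/s2.png')[200:400,170:370]; b=cv2.imread('pics/w4.png')[150:400,200:450];cv2.imwrite('pics/c4.png',np.hstack([cv2.resize(a,(400,400)),cv2.resize(b,(400,400))]))
E
```

```text
wrist [322. 122.] 3858 rect [444.7 -86.2] [  8.8 128.2] 5.1 circ [446.7 -86. ] 64.1 z [0.1292 0.1315]
wrist [356. 253.] 537 rect [ 474.5 -153.8] [19.7 34.3] 42.1 circ [ 470.  -157.8] 17.5 z [0.125  0.1356]
wrist [302. 251.] 136 rect [ 436.7 -153.2] [16.7  8.1] 54.5 circ [ 440.  -155.5] 8.3 z [0.125  0.1354]
wrist [322. 326.] 692 rect [ 454.7 -202.2] [ 7.5 44.2] 4.7 circ [ 455.2 -202.1] 22.3 z [0.1293 0.1312]
[ 0.4508 -0.1604  0.178 ] [3.140e+00 1.000e-03 1.659e+00] 18.1
side [250. 316.] 854 rect [ 456.7 -139.9] [169.1  52.9] 84.2 circ [ 449.9 -138.8] 86.4 z [0.1051 0.192 ]
[ 0.4508 -0.1605  0.1781] [3.140e+00 1.000e-03 1.659e+00] 18.15
```

View pics/c4.png

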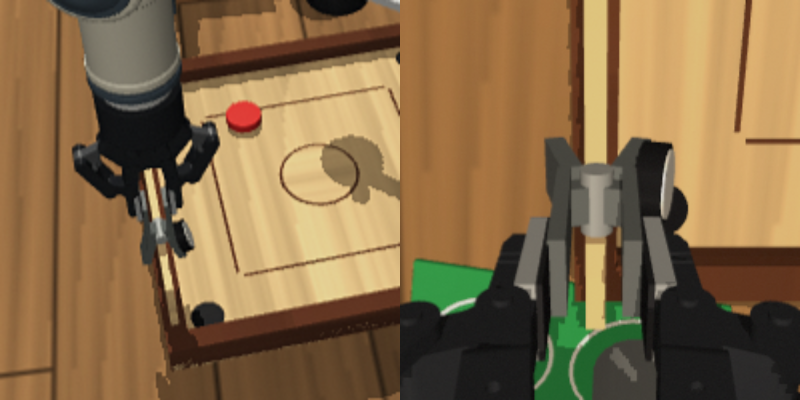

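Both crops show the clip straddling the rail, with its lamp facing the board. I'm releasing it there.

>>> {"method": "drive_tool", "body": {"moves": "0 0 0 0;0 0 0 0;0 0 0 0;0 0 0 0;0 0 0 0;0 0 .02 0;0 0 .03 0;0 0 .01 0;0 0.02 0 -.1;.004 .0435 0 -.137;.004 .0435 0 -.137;.004 .0435 0 -.137", "hand": 0}}

```text
clock: 19.35
tcp_pos: [0.4621, -0.0144, 0.2365]
tool_rot: [-3.142, -0.0, 1.16]
force: [0.4, 0.5, 0.1]
opening: 0.999
gripper_force: 0.0
```

>>> {"method": "drive_tool", "body": {"moves": ".004 .0435 0 -.137;.004 .0435 0 -.137;.004 .0435 0 -.137;.004 .0435 0 -.137;.004 .0435 0 -.137;.004 .0435 0 -.137;.004 .0435 0 -.137;.006 .0435 0 -.137;.005 .04 0 -.137;0 .02 -.03 -.05;0 .002 -.02 0;0 0 0 0"}}

```text
clock: 20.55
tcp_pos: [0.4993, 0.3887, 0.1815]
tool_rot: [3.136, 0.006, -0.098]
force: [0.6, -0.2, -0.5]
opening: 1.0
gripper_force: 0.0
```

```bash
python3 w.py wrist .133 .15 .38 .65 .28 0.45; python3 w.py side .08 .2 .41 .48 -.3 0.0; python3 -c "
from h import *
print(np.mean([(read_camera('wrist'),state()['tcp_pos'])[1] for i in range(3)],0).round(4))"
```

```text
wrist [406. 258.] 442 rect [500.8 338.3] [24.6  6.6] 1.9 circ [500.7 338.4] 12.4 z [0.1337 0.1379]
wrist [329. 266.] 393 rect [500.2 384.1] [24.7  6.2] 0.5 circ [500.2 383.2] 12.4 z [0.1339 0.1381]
wrist [408. 319.] 364 rect [458.6 337.8] [24.6  6.3] 0.7 circ [458.6 338.7] 12.5 z [0.1335 0.1376]
wrist [336. 326.] 322 rect [458.  383.6] [24.7  6.1] 0.6 circ [458.1 382.8] 12.4 z [0.1338 0.1378]
wrist [410. 375.] 302 rect [413.1 337.1] [26.6  6. ] 0.5 circ [413.1 336.3] 13.3 z [0.1337 0.1375]
wrist [342. 381.] 278 rect [412.8 382.9] [25.2  6.2] 0.9 circ [412.8 382.6] 12.6 z [0.1338 0.1377]
[0.5    0.3885 0.1843] [ 3.138  0.004 -0.099] 20.6
side [249. 311.] 915 rect [ 448.  -113.6] [ 51.7 225.8] 5.3 circ [ 447.2 -113.6] 112.9 z [0.1103 0.1924]
[0.5007 0.3884 0.1866] [ 3.141e+00  1.000e-03 -9.900e-02] 20.65
[0.5015 0.3885 0.1888]
```

>>> {"method": "drive_tool", "body": {"moves": "-.001 -.015 0 .06;0 -.012 0 .049;0 0 0 0;0 0 0 0"}}

```text
clock: 21.2
tcp_pos: [0.5004, 0.3617, 0.1885]
tool_rot: [-3.14, -0.002, 0.007]
force: [-0.5, -0.1, 0.2]
opening: 1.003
gripper_force: 0.0
```

```bash
python3 w.py wrist .133 .15 .48 .65 .28 0.45; python3 -c "
from h import *
print(np.mean([(read_camera('wrist'),state()['tcp_pos'])[1] for i in range(3)],0).round(4))"; python3 w.py side .195 .23 .41 .48 -.3 0.0 s3.png; python3 - <<'E'
import cv2
a=cv2.imread('pics/s3.png')[200:400,170:370]; cv2.imwrite('pics/s3c.png',cv2.resize(a,(600,600)))
E
```

```text
wrist [286. 264.] 388 rect [500.1 384. ] [ 6.6 24.6] 88.9 circ [500.1 383.7] 12.5 z [0.1339 0.1379]
wrist [360. 264.] 386 rect [500.6 338.3] [24.8  6.2] 0.7 circ [500.7 338.6] 12.5 z [0.1336 0.1379]
[0.5002 0.362  0.1881] [-3.14e+00 -1.00e-03  8.00e-03] 21.25
[0.5    0.3622 0.1874]
[0.4998 0.3622 0.1871] [-3.141 -0.     0.009] 21.45
```

View pics/s3c.png

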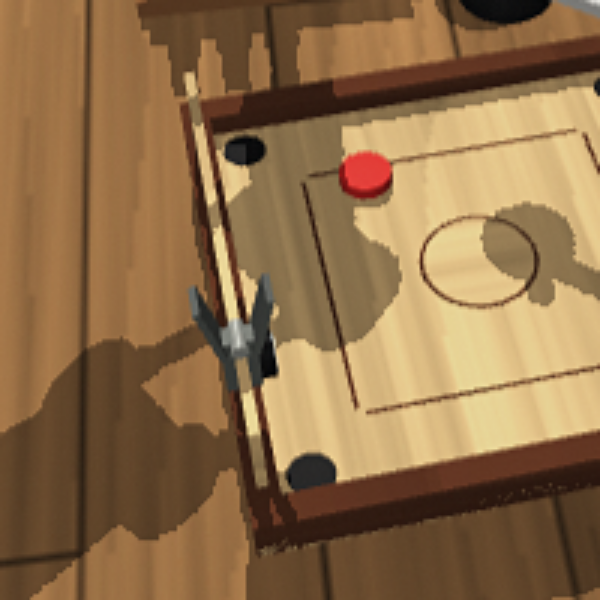

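The first clip stands on the rail at about (238,335) in the crop, upright, with its dark lamp on the board side.

>>> {"method": "drive_tool", "body": {"moves": "0 -.001 -.025 0;0 0 -.025 0;0 0 -.016 0;0 0 0 0;0 0 0 0"}}

```text
clock: 21.95
tcp_pos: [0.4999, 0.3609, 0.1214]
tool_rot: [3.142, 0.0, 0.01]
force: [-0.0, 0.4, 0.8]
opening: 1.003
gripper_force: 0.0
```

>>> {"method": "drive_tool", "body": {"moves": "0 0 0 0;0 0 0 0;0 0 0 0;0 0 0 0;0 0 0 0;0 0 0 0;0 0 0 0;0 0 .02 0;0 0 .035 0;0 0 .035 0;0 0 .025 0;0 0 0 0", "hand": 1}}

```text
clock: 23.15
tcp_pos: [0.501, 0.3615, 0.2413]
tool_rot: [-3.137, -0.007, 0.009]
force: [-1.0, -0.2, -0.3]
opening: 0.283
gripper_force: 40.9
```

>>> {"method": "drive_tool", "body": {"moves": "-.0046 -.0376 0 .1375;-.0046 -.0376 0 .1375;-.0046 -.0376 0 .1375;-.0046 -.0376 0 .1375;-.0046 -.0376 0 .1375;-.0046 -.0376 0 .1375;-.0046 -.0376 0 .1375;-.0046 -.0376 0 .1375;-.0046 -.0376 0 .1375;-.0046 -.0376 0 .1375;-.0046 -.0376 0 .1375;-.0046 -.0376 0 .1375"}}

```text
clock: 24.35
tcp_pos: [0.444, -0.0913, 0.2343]
tool_rot: [-3.14, -0.001, 1.663]
force: [0.5, -0.3, -0.5]
opening: 0.287
gripper_force: 40.8
```

>>> {"method": "drive_tool", "body": {"moves": "0 0 0 0;0 0 0 0;0 0 0 0"}}

```text
clock: 24.65
tcp_pos: [0.4447, -0.0891, 0.2351]
tool_rot: [-3.141, -0.001, 1.657]
force: [0.9, 0.9, -1.5]
opening: 0.286
gripper_force: 40.8
```

```bash
python3 w.py wrist .15 .23 .41 .48 -.25 0.2;python3 w.py wrist .124 .136 .41 .48 -.3 0.2
```

```text
wrist [330. 265.] 3672 rect [449.9 -87.4] [53.3 31.5] 3.0 circ [449.  -88.3] 28.4 z [0.1699 0.2227]
wrist [321. 347.] 1513 rect [ 456.1 -138.8] [77.4 49.7] 81.5 circ [ 448.6 -137.5] 42.2 z [0.1512 0.1932]
[ 0.4448 -0.0889  0.2354] [-3.141e+00 -1.000e-03  1.658e+00] 24.7
wrist [321. 120.] 2910 rect [438.1 -17.1] [  8. 168.] 4.9 circ [438.9 -17. ] 84.0 z [0.1291 0.1315]
wrist [322. 305.] 326 rect [ 450.7 -147.2] [17.9 20.1] 60.6 circ [ 450.3 -146.9] 12.7 z [0.1254 0.1348]
wrist [321. 363.] 283 rect [ 454.5 -206.2] [ 7.2 35.2] 5.1 circ [ 456. -206.] 17.6 z [0.1292 0.1311]
[ 0.4449 -0.0888  0.2356] [-3.141 -0.     1.658] 24.75
```

>>> {"method": "drive_tool", "body": {"moves": "0 0 -.02 0;0 0 -.02 0;0 0 -.01 0;0 0 -.0075 0;0 0 0 0;0 0 0 0"}}

```text
clock: 25.35
tcp_pos: [0.4451, -0.0898, 0.1793]
tool_rot: [3.141, 0.0, 1.658]
force: [0.3, 0.4, -0.1]
opening: 0.287
gripper_force: 40.9
```

>>> {"method": "drive_tool", "body": {"moves": "0 0 0 0;0 0 0 0;0 0 0 0;0 0 0 0;0 0 0 0;0 0 .02 0;0 0 .03 0;0 0 .01 0;0 0 0 0", "hand": 0}}

```text
clock: 26.25
tcp_pos: [0.4455, -0.0902, 0.2403]
tool_rot: [3.138, 0.001, 1.658]
force: [0.0, 0.2, 0.1]
opening: 0.996
gripper_force: 0.0
```

>>> {"method": "drive_tool", "body": {"moves": ".0011 .0375 0 -.1373;.0011 .0375 0 -.1373;.0011 .0375 0 -.1373;.0011 .0375 0 -.1373;.0011 .0375 0 -.1373;.0011 .0375 0 -.1373;.0011 .0375 0 -.1373;.0011 .0375 0 -.1373;.0011 .0375 0 -.1373;.0011 .0375 0 -.1373;.0011 .0375 0 -.1373;.0011 .0375 0 -.1373"}}

```text
clock: 27.45
tcp_pos: [0.4574, 0.361, 0.2364]
tool_rot: [3.14, 0.002, 0.006]
force: [0.7, 1.0, -0.6]
opening: 1.001
gripper_force: 0.0
```

>>> {"method": "drive_tool", "body": {"moves": "0 0 -.02 0;0 0 -.03 0;0 0 0 0;0 0 0 0;0 0 0 0;0 0 0 0"}}

```text
clock: 28.05
tcp_pos: [0.4586, 0.3597, 0.1905]
tool_rot: [-3.14, -0.003, 0.011]
force: [0.0, -0.2, -0.5]
opening: 1.001
gripper_force: 0.0
```

```bash
python3 w.py wrist .133 .15 .38 .65 .28 0.45; python3 -c "
from h import *
print(np.mean([(read_camera('wrist'),state()['tcp_pos'])[1] for i in range(3)],0).round(4))"; python3 w.py side .10 .23 .4 .48 -.3 0.1 s4.png; python3 w.py side .06 .085 .3 .6 -.5 -.3
```

```text
wrist [284. 264.] 376 rect [457.8 383.6] [24.6  6.3] 0.6 circ [457.8 383.7] 12.5 z [0.1339 0.1378]
wrist [358. 264.] 375 rect [458.2 337.7] [24.7  6.2] 1.0 circ [458.2 337.8] 12.5 z [0.1338 0.1381]
wrist [287. 326.] 304 rect [412.7 383. ] [24.7  6.2] 1.4 circ [412.7 383.5] 12.4 z [0.1337 0.1378]
wrist [355. 325.] 307 rect [413.3 337. ] [24.8  5.9] 1.4 circ [413.3 337.8] 12.5 z [0.1339 0.1378]
[0.4586 0.3597 0.1903] [-3.14e+00 -2.00e-03  1.10e-02] 28.1
[0.4584 0.3596 0.1898]
side [247. 296.] 1439 rect [444.1 -64.2] [ 51.9 324.3] 4.8 circ [442.8 -64.3] 162.1 z [0.1194 0.1933]
[0.4582 0.3596 0.1892] [-3.141e+00 -1.000e-03  1.200e-02] 28.3
side [246. 412.] 276 rect [ 430.5 -321. ] [41.  62.3] 89.5 circ [ 430. -311.] 31.8 z [0.0622 0.0828]
side [284. 422.] 527 rect [ 498.1 -357.3] [65.2 61.1] 83.4 circ [ 498.6 -357.5] 32.9 z [0.0612 0.0828]
[0.4581 0.3596 0.189 ] [-3.141e+00 -1.000e-03  1.200e-02] 28.35
```

>>> {"method": "drive_tool", "body": {"moves": "0 .001 -.025 0;0 0 -.025 0;0 0 -.018 0;0 0 0 0;0 0 0 0"}}

```text
clock: 28.85
tcp_pos: [0.458, 0.3606, 0.1209]
tool_rot: [3.141, 0.0, 0.012]
force: [1.0, -0.9, 0.9]
opening: 1.002
gripper_force: 0.0
```

>>> {"method": "drive_tool", "body": {"moves": "0 0 0 0;0 0 0 0;0 0 0 0;0 0 0 0;0 0 0 0;0 0 0 0;0 0 0 0;0 0 .02 0;0 0 .035 0;0 0 .035 0;0 0 .025 0;0 0 0 0", "hand": 1}}

```text
clock: 30.05
tcp_pos: [0.4591, 0.3613, 0.2406]
tool_rot: [-3.137, -0.007, 0.012]
force: [0.1, 0.1, -0.4]
opening: 0.286
gripper_force: 40.8
```

>>> {"method": "drive_tool", "body": {"moves": "-.0017 -.0317 0 .1373;-.0017 -.0317 0 .1373;-.0017 -.0317 0 .1373;-.0017 -.0317 0 .1373;-.0017 -.0317 0 .1373;-.0017 -.0317 0 .1373;-.0017 -.0317 0 .1373;-.0017 -.0317 0 .1373;-.0017 -.0317 0 .1373;-.0017 -.0317 0 .1373;-.0017 -.0317 0 .1373;-.0017 -.0317 0 .1373"}}

```text
clock: 31.25
tcp_pos: [0.4369, -0.021, 0.2338]
tool_rot: [-3.14, -0.0, 1.665]
force: [0.1, -0.1, -0.2]
opening: 0.289
gripper_force: 40.7
```

>>> {"method": "drive_tool", "body": {"moves": "0 0 0 0;0 0 0 0;0 0 0 0"}}

```text
clock: 31.55
tcp_pos: [0.4374, -0.0191, 0.2347]
tool_rot: [-3.14, -0.001, 1.658]
force: [0.3, 0.2, -0.9]
opening: 0.292
gripper_force: 40.7
```

```bash
python3 w.py wrist .15 .23 .41 .48 -.25 0.2;python3 w.py wrist .124 .136 .41 .48 -.3 0.2;  python3 w.py side .06 .085 .3 .6 -.5 -.23
```

```text
wrist [327. 290.] 5173 rect [444.3 -52.3] [ 53.8 101.1] 2.4 circ [442.5 -52.4] 55.4 z [0.1523 0.2195]
wrist [323. 402.] 732 rect [ 450.3 -157.3] [37.4 20.7] 4.6 circ [ 449.7 -150. ] 18.8 z [0.1509 0.1641]
[ 0.4375 -0.0189  0.2349] [-3.141e+00 -1.000e-03  1.659e+00] 31.6
wrist [323. 141.] 2422 rect [432.9  42. ] [  8.  146.6] 5.0 circ [433.2  42. ] 73.4 z [0.1292 0.1314]
wrist [323. 306.] 302 rect [444.7 -77.7] [21.1 16.3] 46.4 circ [443.6 -76.6] 12.2 z [0.1257 0.1348]
wrist [327. 369.] 663 rect [ 449.8 -140.1] [30.2 40.7] 39.7 circ [ 453.  -138.2] 21.7 z [0.1257 0.1352]
[ 0.4376 -0.0188  0.2351] [-3.141 -0.     1.66 ] 31.65
side [288. 366.] 816 rect [ 524.2 -242.6] [150.9  25.2] 0.1 circ [ 524.6 -242. ] 75.8 z [0.0621 0.073 ]
side [245. 403.] 522 rect [ 430.2 -309.4] [63.4 63.9] 15.1 circ [ 430.5 -308.9] 33.0 z [0.0616 0.0827]
side [284. 422.] 518 rect [ 498.2 -357.2] [65.  61.1] 85.3 circ [ 497.8 -357.5] 33.1 z [0.0618 0.0828]
[ 0.4376 -0.0189  0.2352] [-3.141 -0.     1.66 ] 31.7
```

>>> {"method": "drive_tool", "body": {"moves": ".001 -.001 -.02 0;0 0 -.02 0;0 0 -.01 0;0 0 -.0075 0;0 0 0 0;0 0 0 0"}}

```text
clock: 32.3
tcp_pos: [0.4388, -0.0207, 0.1788]
tool_rot: [3.141, 0.0, 1.659]
force: [1.1, -0.3, -0.7]
opening: 0.289
gripper_force: 40.7
```

>>> {"method": "drive_tool", "body": {"moves": "0 0 0 0;0 0 0 0;0 0 0 0;0 0 0 0;0 0 0 0;0 0 .02 0;0 0 .03 0;0 0 .01 0;0 0 0 0", "hand": 0}}

```text
clock: 33.2
tcp_pos: [0.4393, -0.0209, 0.2398]
tool_rot: [3.138, 0.001, 1.659]
force: [-0.1, -0.2, 0.9]
opening: 1.001
gripper_force: 0.0
```

>>> {"method": "drive_tool", "body": {"moves": "-.0021 .0317 0 -.1373;-.0021 .0317 0 -.1373;-.0021 .0317 0 -.1373;-.0021 .0317 0 -.1373;-.0021 .0317 0 -.1373;-.0021 .0317 0 -.1373;-.0021 .0317 0 -.1373;-.0021 .0317 0 -.1373;-.0021 .0317 0 -.1373;-.0021 .0317 0 -.1373;-.0021 .0317 0 -.1373;-.0021 .0317 0 -.1373"}}

```text
clock: 34.4
tcp_pos: [0.4128, 0.3607, 0.2359]
tool_rot: [3.14, 0.002, 0.006]
force: [0.2, 0.5, 0.3]
opening: 0.997
gripper_force: 0.0
```

>>> {"method": "drive_tool", "body": {"moves": "0 0 -.02 0;0 0 -.03 0;0 0 0 0;0 0 0 0;0 0 0 0;0 0 0 0"}}

```text
clock: 35.0
tcp_pos: [0.414, 0.3597, 0.1899]
tool_rot: [-3.14, -0.002, 0.011]
force: [-0.5, 0.5, 0.2]
opening: 1.0
gripper_force: 0.0
```

```bash
python3 w.py wrist .133 .15 .38 .65 .28 0.45; python3 -c "
from h import *
print(np.mean([(read_camera('wrist'),state()['tcp_pos'])[1] for i in range(3)],0).round(4))"
```

```text
wrist [285. 265.] 382 rect [412.1 382.9] [24.8  6.4] 1.5 circ [412.2 382.5] 12.5 z [0.1337 0.1378]
wrist [358. 265.] 387 rect [412.9 337.2] [24.5  6.4] 0.9 circ [412.9 337.4] 12.3 z [0.1337 0.1378]
[0.4139 0.3598 0.1897] [-3.14e+00 -2.00e-03  1.10e-02] 35.05
[0.4138 0.3597 0.1892]
```

>>> {"method": "drive_tool", "body": {"moves": "-.001 .0005 -.025 0;0 0 -.025 0;0 0 -.018 0;0 0 0 0;0 0 0 0"}}

```text
clock: 35.7
tcp_pos: [0.4125, 0.3601, 0.1205]
tool_rot: [-3.142, -0.0, 0.012]
force: [0.1, 0.4, 0.2]
opening: 1.003
gripper_force: 0.0
```

>>> {"method": "drive_tool", "body": {"moves": "0 0 0 0;0 0 0 0;0 0 0 0;0 0 0 0;0 0 0 0;0 0 0 0;0 0 0 0;0 0 .02 0;0 0 .035 0;0 0 .035 0;0 0 .025 0;0 0 0 0", "hand": 1}}

```text
clock: 36.9
tcp_pos: [0.4134, 0.3609, 0.2399]
tool_rot: [-3.137, -0.006, 0.012]
force: [-0.2, 0.1, -0.5]
opening: 0.288
gripper_force: 40.7
```

>>> {"method": "drive_tool", "body": {"moves": ".0016 -.0259 0 .1373;.0016 -.0259 0 .1373;.0016 -.0259 0 .1373;.0016 -.0259 0 .1373;.0016 -.0259 0 .1373;.0016 -.0259 0 .1373;.0016 -.0259 0 .1373;.0016 -.0259 0 .1373;.0016 -.0259 0 .1373;.0016 -.0259 0 .1373;.0016 -.0259 0 .1373;.0016 -.0259 0 .1373"}}

```text
clock: 38.1
tcp_pos: [0.4312, 0.0482, 0.2333]
tool_rot: [-3.14, -0.0, 1.665]
force: [0.0, 0.1, -0.4]
opening: 0.288
gripper_force: 40.7
```

>>> {"method": "drive_tool", "body": {"moves": "0 0 0 0;0 0 0 0;0 0 0 0"}}

```text
clock: 38.4
tcp_pos: [0.4314, 0.0499, 0.2343]
tool_rot: [-3.141, -0.0, 1.658]
force: [-0.4, 0.2, -0.6]
opening: 0.287
gripper_force: 40.7
```

```bash
python3 w.py wrist .15 .23 .41 .48 -.25 0.2;python3 w.py wrist .124 .136 .41 .48 -.3 0.2;  python3 w.py side .06 .085 .3 .6 -.5 -.27
```

```text
wrist [327. 290.] 5222 rect [438.4  16.3] [ 53.3 102.3] 2.0 circ [436.7  16. ] 56.0 z [0.1522 0.2198]
wrist [323. 401.] 772 rect [444.4 -87.5] [38.  22.8] 4.4 circ [443.8 -80.3] 19.2 z [0.1508 0.1645]
[0.4314 0.0501 0.2345] [-3.141 -0.     1.659] 38.45
wrist [323. 200.] 1091 rect [430.   76.4] [ 7.8 77.5] 5.4 circ [430.5  76.4] 38.8 z [0.1291 0.1315]
wrist [323. 306.] 306 rect [438.2  -8.6] [20.9 16. ] 46.9 circ [437.5  -8. ] 12.2 z [0.1255 0.1348]
wrist [327. 369.] 658 rect [443.6 -70.5] [29.6 40.3] 40.5 circ [446.7 -68.7] 21.4 z [0.126  0.1351]
[0.4315 0.0501 0.2347] [-3.141 -0.     1.66 ] 38.5
side [245. 403.] 518 rect [ 430.4 -309.5] [64.7 62.2] 75.7 circ [ 430.  -309.3] 33.2 z [0.0613 0.083 ]
side [284. 422.] 518 rect [ 497.9 -357. ] [65.7 61.2] 83.7 circ [ 498.  -357.4] 33.4 z [0.0617 0.0826]
[0.4315 0.0501 0.2348] [-3.141 -0.     1.66 ] 38.55
```

>>> {"method": "drive_tool", "body": {"moves": ".0007 0 -.02 0;0 0 -.02 0;0 0 -.01 0;0 0 -.0075 0;0 0 0 0;0 0 0 0"}}

```text
clock: 39.15
tcp_pos: [0.4325, 0.0494, 0.1782]
tool_rot: [3.141, 0.0, 1.659]
force: [1.0, -0.9, -0.8]
opening: 0.291
gripper_force: 40.7
```

>>> {"method": "drive_tool", "body": {"moves": "0 0 0 0;0 0 0 0;0 0 0 0;0 0 0 0;0 0 0 0;0 0 .02 0;0 0 .03 0;0 0 .02 0;0 0 0 0", "hand": 0}}

```text
clock: 40.05
tcp_pos: [0.4333, 0.0493, 0.251]
tool_rot: [3.136, 0.0, 1.659]
force: [-0.5, -0.0, -0.5]
opening: 1.002
gripper_force: 0.0
```

>>> {"method": "drive_tool", "body": {"moves": "0 -.04 0 .03;0 -.04 0 .03;0 -.04 0 .03;0 -.04 0 .03;0 -.04 0 .03;0 -.04 0 .03;0 -.04 0 .03;0 -.04 0 .03;-.002 -.039 0 .02;0 0 0 0;0 0 -.03 0;0 0 -.03 0", "squeeze": 40}}

```text
clock: 41.25
tcp_pos: [0.4305, -0.3096, 0.1867]
tool_rot: [3.141, 0.001, 1.919]
force: [-0.2, -0.1, -0.5]
opening: 1.002
gripper_force: 0.0
```

>>> {"method": "drive_tool", "body": {"moves": "0 0 -.02 0;0 0 0 0;0 0 0 0"}}

```text
clock: 41.55
tcp_pos: [0.4302, -0.309, 0.1674]
tool_rot: [-3.141, -0.001, 1.92]
force: [-0.4, -0.1, 1.4]
opening: 1.001
gripper_force: 0.0
```

```bash
python3 w.py wrist .07 .09 .35 .56 -.45 -.26;python3 w.py side .12 .2 .39 .48 -.3 0.15 s5.png; python3 -c "
from h import *
print(np.mean([(read_camera('wrist'),state()['tcp_pos'])[1] for i in range(3)],0).round(4))"
```

```text
wrist [319. 247.] 1844 rect [ 429.  -309.1] [62.7 63.2] 62.1 circ [ 429.  -309.3] 32.1 z [0.0714 0.0821]
wrist [378. 325.] 1851 rect [ 495.4 -357.7] [60.2 63.6] 21.8 circ [ 496.7 -357.2] 32.0 z [0.0709 0.0818]
[ 0.4306 -0.3095  0.1686] [3.141e+00 1.000e-03 1.920e+00] 41.6
side [257. 305.] 271 rect [ 467.8 -129. ] [16.5 96.2] 4.1 circ [ 467.2 -129. ] 48.1 z [0.1267 0.1939]
[ 0.4308 -0.3097  0.1692] [3.14e+00 2.00e-03 1.92e+00] 41.65
[ 0.4309 -0.3099  0.1693]
```

View pics/s5.png

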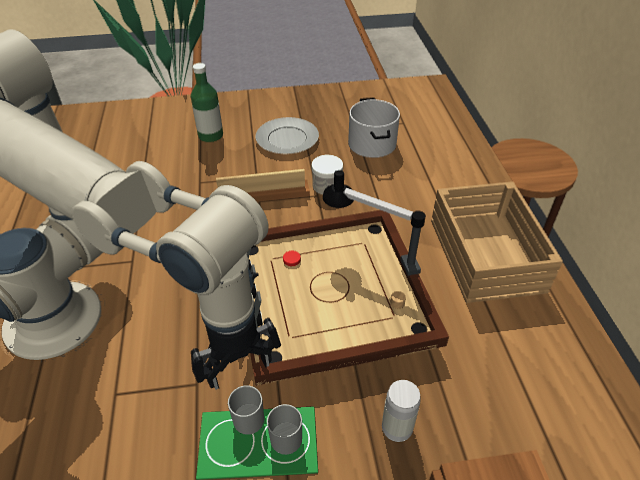

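The side view shows all the clips off the dock. T1 is at (246,410), off its ring, after being knocked; T2 is at (285,430) and fine. I'm re-placing T1.

>>> {"method": "drive_tool", "body": {"moves": "-.001 .001 -.03 0;0 0 -.04 0;0 0 -.03 0;0 0 -.015 0;0 0 -.004 0;0 0 0 0;0 0 0 0"}}

```text
clock: 42.5
tcp_pos: [0.4303, -0.3096, 0.0508]
tool_rot: [3.14, 0.003, 1.919]
force: [0.1, -0.4, 0.7]
opening: 1.0
gripper_force: 0.0
```

>>> {"method": "drive_tool", "body": {"moves": "0 0 0 0;0 0 0 0;0 0 0 0;0 0 0 0;0 0 0 0;0 0 0 0;0 0 .012 0;-.012 -.013 0 0;-.012 -.013 0 0;-.0115 -.013 0 0;0 0 -.008 0;0 0 0 0", "hand": 1}}

```text
clock: 43.7
tcp_pos: [0.3932, -0.347, 0.0512]
tool_rot: [-3.141, -0.003, 1.918]
force: [0.2, 0.4, -3.2]
opening: 0.722
gripper_force: 44.6
```

>>> {"method": "drive_tool", "body": {"moves": "0 0 -.002 0;0 0 -.001 0;0 0 0 0;0 0 0 0"}}

```text
clock: 44.1
tcp_pos: [0.3943, -0.3476, 0.0505]
tool_rot: [3.141, 0.001, 1.92]
force: [-2.0, 2.6, 5.0]
opening: 0.723
gripper_force: 45.0
```

>>> {"method": "drive_tool", "body": {"moves": "0 0 0 0;0 0 0 0;0 0 0 0;0 0 0 0;0 0 .02 0;0 0 .045 0;0 0 .045 0;0 0 .045 0;0 0 .045 0;0 0 .045 0;0 0 .035 0;0 0 0 0", "hand": 0, "squeeze": 20}}

```text
clock: 45.3
tcp_pos: [0.3945, -0.3484, 0.3362]
tool_rot: [3.137, 0.01, 1.919]
force: [-0.4, 1.0, 1.6]
opening: 1.001
gripper_force: 0.0
```

```bash
python3 w.py side .06 .085 .3 .6 -.5 -.27; python3 w.py side .245 .29 .6 .75 0 .2; python3 w.py side .14 .2 .39 .48 -.3 0.15;python3 w.py top .14 .2 .39 .48 -.3 0.15 t5.png
```

```text
side [284. 422.] 514 rect [ 498.  -357.6] [65.  61.2] 84.2 circ [ 497.3 -357.5] 33.4 z [0.0619 0.0829]
side [226. 425.] 550 rect [ 394.5 -348.3] [63.5 63.4] 78.1 circ [ 394.6 -348.4] 32.7 z [0.0613 0.0825]
[ 0.3943 -0.3482  0.3328] [3.139 0.006 1.919] 45.35
side [339. 176.] 129 rect [671.9  93.9] [23.3 20. ] 39.1 circ [671.5  94. ] 12.2 z [0.246 0.269]
[ 0.394  -0.348   0.3302] [3.141e+00 2.000e-03 1.919e+00] 45.4
side [240. 253.] 859 rect [440.  -20.1] [ 51.9 168.5] 5.1 circ [441.2 -20. ] 86.2 z [0.142  0.1945]
side [253. 309.] 299 rect [ 456.4 -160.4] [43.6 26.9] 6.5 circ [ 456.4 -161. ] 24.2 z [0.1415 0.1933]
[ 0.3938 -0.3478  0.3285] [-3.141e+00 -1.000e-03  1.919e+00] 45.45
top [381. 299.] 283 rect [ 449.9 -158.4] [51.6 24.5] 5.5 circ [ 449.5 -158.5] 27.5 z [0.1443 0.1946]
top [349. 302.] 272 rect [443.6 -88.3] [51.8 24.1] 5.2 circ [443.  -88.3] 27.5 z [0.1475 0.1951]
top [319. 305.] 261 rect [437.5 -19.5] [51.7 23.6] 5.5 circ [437.4 -19.6] 27.9 z [0.1489 0.196 ]
top [287. 307.] 265 rect [431.3  50.3] [51.7 24.1] 5.6 circ [431.3  51.1] 28.0 z [0.1466 0.1955]
[ 0.3937 -0.3476  0.3276] [-3.140e+00 -2.000e-03  1.919e+00] 45.5
```

>>> {"method": "drive_tool", "body": {"moves": ".0232 .0365 0 .048;.0232 .0365 0 .048;.0232 .0365 0 .048;.0232 .0365 0 .048;.0232 .0365 0 .048;.0232 .0365 0 .048;.0232 .0365 0 .048;.0232 .0365 0 .048;.0232 .0365 0 .048;.0232 .0365 0 .048;.0232 .0365 0 .048;.0232 .0365 0 .048"}}

```text
clock: 46.7
tcp_pos: [0.6726, 0.0919, 0.3269]
tool_rot: [-3.139, -0.003, 2.497]
force: [0.3, -0.3, 0.4]
opening: 0.999
gripper_force: 0.0
```

>>> {"method": "drive_tool", "body": {"moves": "0 0 0 0;0 0 0 0;0 0 0 0"}}

```text
clock: 47.0
tcp_pos: [0.6718, 0.0895, 0.3287]
tool_rot: [-3.14, -0.001, 2.494]
force: [-0.3, 0.6, 0.3]
opening: 0.997
gripper_force: 0.0
```

```bash
python3 w.py wrist .255 .285 .6 .75 0 .2 w6.png; python3 w.py wrist .19 .225 .6 .9 -.1 .2;python3 w.py side .14 .2 .39 .48 -.3 0.15
```

```text
wrist [327. 248.] 970 rect [669.4  96.3] [21.2 20.7] 68.5 circ [669.6  96.2] 11.0 z [0.2585 0.2683]
[0.6717 0.0892 0.3296] [-3.141  0.     2.494] 47.05
wrist [326. 213.] 4021 rect [668.9  97.5] [69.6 67.9] 55.3 circ [669.1  96.7] 35.4 z [0.2029 0.2242]
wrist [323. 348.] 178 rect [754.9  28.7] [14.9 34.3] 52.5 circ [752.8  25.9] 17.6 z [0.2239 0.225 ]
wrist [325. 373.] 66 rect [776.5  13.9] [11.5 13.8] 75.9 circ [776.   13.2] 8.2 z [0.224 0.225]
wrist [330. 401.] 131 rect [807.5  -5.7] [10.9 35.4] 62.6 circ [808.4  -4. ] 18.0 z [0.2079 0.2249]
wrist [312. 404.] 110 rect [802.9 -17.5] [ 9.  27.2] 37.7 circ [799.9 -19.9] 13.6 z [0.2062 0.2249]
[0.6717 0.089  0.3302] [3.141e+00 1.000e-03 2.494e+00] 47.1
side [240. 258.] 1047 rect [440.1 -20. ] [ 52.1 168.1] 5.1 circ [440.5 -20.7] 86.1 z [0.1422 0.1939]
side [249. 308.] 414 rect [ 452.3 -159.9] [51.6 29.2] 4.4 circ [ 453.1 -160.3] 28.2 z [0.1426 0.1942]
[0.6717 0.089  0.3305] [3.141e+00 1.000e-03 2.493e+00] 47.15
```

View pics/w6.png

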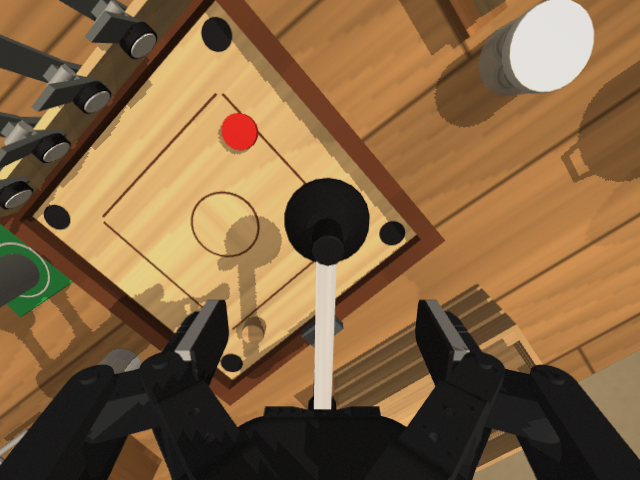

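Wrist view: the lamp grip is at (327,248), i.e. (.6695,.0963), midway between the fingers. All four clips stand on the rail with their lamps facing the board.

>>> {"method": "drive_tool", "body": {"moves": "-.002 .007 0 0;0 0 0 0;0 0 -.03 0;0 0 -.03 0;0 0 -.015 0;0 0 -.008 0;0 0 0 0;0 0 0 0"}}

```text
clock: 47.95
tcp_pos: [0.6704, 0.0973, 0.248]
tool_rot: [3.14, 0.001, 2.495]
force: [-1.4, -0.3, -0.4]
opening: 1.003
gripper_force: 0.0
```

>>> {"method": "drive_tool", "body": {"moves": "0 0 0 0;0 0 0 0;0 0 0 0;0 0 0 0;0 0 0 0;0 0 0 0;0 0 0 0;0 0 0 0;0 0 0 0;0 0 0 0", "hand": 1}}

```text
clock: 48.95
tcp_pos: [0.6702, 0.0972, 0.2468]
tool_rot: [3.141, 0.0, 2.495]
force: [-0.1, -1.5, 3.6]
opening: 0.253
gripper_force: 21.4
```

```bash
python3 -c "
import numpy as np
from h import *
p=np.mean([(read_camera('wrist'),state()['tcp_pos'])[1] for i in range(3)],0);print(p.round(4),state()['tool_rot'])
h=np.array([.8193,-.0203]); a0=np.arctan2(p[1]-h[1],p[0]-h[0]); r=np.hypot(*(p[:2]-h)); print(a0,r)
a=np.linspace(a0,np.pi+.0887,11); q=h+r*np.c_[np.cos(a),np.sin(a)]; print(np.diff(q,axis=0).round(4),a[1]-a[0],q[-1])"
```

```text
[0.6702 0.0972 0.2469] [3.14131434e+00 4.59313354e-04 2.49528070e+00]
2.473964897113488 0.18983919899319376
[[-0.0085 -0.0116]
 [-0.0076 -0.0122]
 [-0.0066 -0.0127]
 [-0.0056 -0.0132]
 [-0.0046 -0.0136]
 [-0.0036 -0.0139]
 [-0.0025 -0.0141]
 [-0.0014 -0.0143]
 [-0.0004 -0.0144]
 [ 0.0007 -0.0143]] 0.07563277564763071 [ 0.63020711 -0.03711667]
```

>>> {"method": "drive_tool", "body": {"moves": "-.0085 -.0116 0 .0756;-.0076 -.0122 0 .0756;-.0066 -.0127 0 .0756;-.0056 -.0132 0 .0756;-.0046 -.0136 0 .0756;-.0036 -.0139 0 .0756;-.0025 -.0141 0 .0756;-.0014 -.0143 0 .0756;-.0004 -.0144 0 .0756;.0007 -.0143 0 .0756;0 0 0 0;0 0 0 0"}}

```text
clock: 50.3
tcp_pos: [0.6294, -0.0372, 0.2468]
tool_rot: [-3.141, -0.001, -3.035]
force: [-6.0, -2.7, 4.0]
opening: 0.25
gripper_force: 21.6
```

>>> {"method": "drive_tool", "body": {"moves": "0 0 0 0;0 0 0 0;0 0 0 0;0 0 0 0;0 0 0 0;0 0 0 0", "hand": 0}}

```text
clock: 50.9
tcp_pos: [0.6301, -0.0369, 0.2464]
tool_rot: [3.142, -0.0, -3.032]
force: [0.8, 0.3, 0.2]
opening: 0.999
gripper_force: 0.0
```

>>> {"method": "drive_tool", "body": {"moves": "0 0 .02 0;0 0 .03 0;0 0 .03 0;0 0 0 0;-.03 0 0.02 0;-.04 0 0 0;-.04 0 0 0;-.03 0 0 0;0 0 0 0"}}

```text
clock: 51.8
tcp_pos: [0.4876, -0.0369, 0.3477]
tool_rot: [-3.141, 0.002, -3.032]
force: [0.6, -0.7, 0.8]
opening: 1.003
gripper_force: 0.0
```

```bash
python3 w.py side .06 .085 .3 .6 -.5 -.27; python3 w.py side .235 .29 .58 .7 -.1 .1 s9.png; python3 w.py side .14 .2 .39 .48 -.3 0.15;python3 w.py side .056 .068 .52 .6 0 .1;python3 w.py wrist .235 .29 .58 .7 -.1 .1
```

```text
side [284. 422.] 518 rect [ 498.2 -357.3] [66.1 61.2] 86.3 circ [ 497.7 -357.3] 33.2 z [0.0619 0.0829]
side [226. 425.] 539 rect [ 394.5 -348.1] [62.9 64.1] 26.6 circ [ 394.2 -348.1] 32.7 z [0.0616 0.083 ]
[ 0.4891 -0.037   0.3471] [-3.141e+00  2.000e-03 -3.032e+00] 51.85
side [330. 221.] 190 rect [629.5 -38.9] [21.1 21. ] 29.3 circ [630.  -37.5] 12.0 z [0.2377 0.2688]
[ 0.4901 -0.037   0.3465] [-3.141e+00  1.000e-03 -3.032e+00] 51.9
side [235. 234.] 313 rect [433.8  49.2] [51.8 29.7] 5.7 circ [434.   48.2] 27.2 z [0.1431 0.1945]
side [239. 256.] 346 rect [440.2 -21.5] [51.9 30.5] 4.8 circ [439.7 -19.6] 28.7 z [0.1426 0.1938]
side [244. 281.] 375 rect [446.1 -89.8] [52.3 29.9] 7.7 circ [445.9 -90.1] 27.8 z [0.1432 0.1941]
side [249. 308.] 410 rect [ 452.5 -161.1] [51.9 28.1] 8.1 circ [ 452.6 -161.1] 27.9 z [0.1426 0.1937]
[ 0.4906 -0.037   0.3461] [ 3.142  0.    -3.032] 51.95
side [291. 257.] 207 rect [556.3  56.4] [44.6 40. ] 83.1 circ [555.5  56. ] 23.0 z [0.0574 0.0656]
[ 0.4908 -0.0371  0.3458] [ 3.141e+00 -1.000e-03 -3.032e+00] 52.0
wrist [304. 389.] 968 rect [625.6 -36.5] [21.2 16. ] 77.2 circ [628.4 -37.3] 11.0 z [0.2376 0.2678]
[ 0.491  -0.037   0.3456] [ 3.141e+00 -1.000e-03 -3.032e+00] 52.05
```

View pics/s9.png

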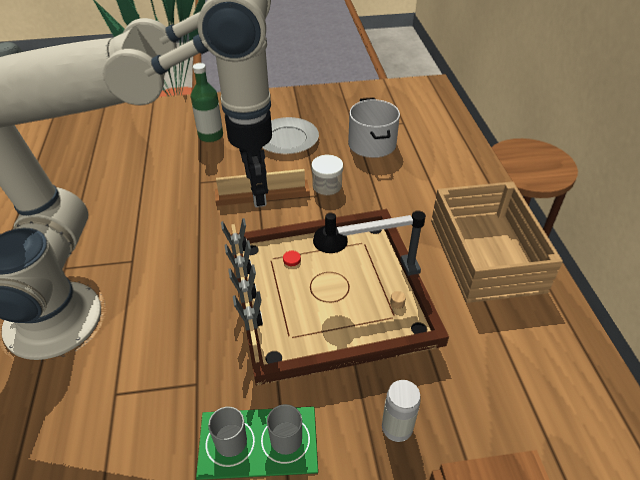

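The final side view shows both tumblers in the tray rings at (228,430) and (285,430), and four clips on the rail at (235–249, 234–308). The lamp head is at (630,−38) mm, over the board centre, and the bystanders have not moved.

```bash
python3 -c "
from workcell import *
print(finish_job())"
```

```text
the job is handed in; nothing more can be done
None
```

The job is handed in at about 52 s on the clock: both tumblers are on the tray, all four clip lights present are on the rail about 70 mm apart facing the board, and the lamp head was swung over the board's centre last. One tumbler was knocked partly off the tray midway and I put it back; the verdict was not shown.

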